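# Press a vial stopper home with locking pliers and free them again

### The job

Squeeze the two handles of the locking pliers together, over centre and right to their stop, so that the jaw pushes the vial's stopper fully home and the pliers stay locked by themselves when let go. Then squeeze the release lever at their tail towards the fixed handle so that the pliers spring open, and leave the stoppered vial lying in its cradle without touching it. Do not force the pliers: keep the squeeze under about 40 N from either side; leave the other things on the bench alone.

Things in the scene. Friction and masses are not known exactly. Their poses are not given: they have to be found in the camera images.
- cradle (a point): Point on the upright swivel axis of the pliers' stand (white base plate 110 x 110 x 12 mm fixed to the bench, aluminium post), 85 mm above the bench, mid-cradle. Stand axes: z up, -x from jaws to handles. The level dark steel pliers, 260 mm long, swivel on the post 0.16 rad either way with a weak centring spring (under 0.15 N m): pushed from one side they turn away, so squeeze both sides.
- fixed_grip (a point): Middle of the fixed handle where it is gripped, 150 mm along the pliers from the swivel axis and 15 mm to its -y side, as the whole bar is. Site axes are the pliers' own and turn with them: -x along the fixed handle to the tail, +y towards the moving handle, z up. Bar 10 mm thick (y), 18 mm tall (76 to 94 mm above the bench), from 90 to 240 mm from the swivel axis. Nothing stands under the handles.
- moving_grip (a point): Middle of the moving handle (bar 9 x 18 mm, ends 175 mm from the swivel axis) opposite fixed_grip, 93 mm from its hinge. Width over both handles here: open 59-65 mm. Squeezing takes 8-15 N; dead centre comes 17.5 mm in, a rigid stop 4 mm farther; squeezed to the stop they stay locked, 37-43 mm wide. The width differs with a hidden set screw, so feel for the stop.
- fixed_tail (a point): Middle of the fixed handle's tail, 221 mm from the swivel axis, opposite the paddle; axes and bar section as fixed_grip.
- paddle (a point): Middle of the release lever's thumb piece: an upright steel round 12 mm across, 18 mm tall, level with the handles, past the moving handle's end, 25 mm to the +y side of fixed_tail (36 mm over both). Squeezed to the fixed tail (pliers locked: 4 to 7 mm, stop at 11 mm, 3 to 10 N) it drives the moving handle back over centre and the pliers spring open; a spring returns it. 25 mm is free beside it.
- release (a joint): Release lever, rad: 0 at rest, grows as the thumb piece goes towards the fixed tail, stop at 0.32.
- stopper (a joint): Depth of the dark rubber stopper (head 18 mm across) in the vial's mouth, m: 0 as it starts, standing 6 mm out; 0.006 fully home, its head on the glass. It moves under 9 N or more, pushed by the moving jaw over the last 6 mm or so of the jaw's way.
- vial_center (a point): Middle of the glass vial (22 mm across, 40 mm long), lying across the pliers in the cradle, mouth and stopper towards the moving jaw (-y of the pliers), 85 mm above the bench; half a millimetre of play. The jaw presses it, the hand never needs to touch it.
- tipbox: Blue pipette tip box with clear lid, 118 x 82 x 67 mm, origin under its middle; a bystander.
- tuberack: White rack with eight capped tubes, 130 x 70 x 95 mm, origin under its middle; a bystander.
- reagent: Jar 60 mm across and 110 mm tall, origin under its middle; a bystander.
Things that resemble listed ones, but are neither listed nor needed, are in the scene too. Of the things shaped like the part that bears stopper, the clear glass one is meant.

How it is judged:
By the outcome, as a careful person would: the job done as asked, in the order asked, and still so for the second after the job is handed in, with the robot touching nothing.
It also fails if it takes over 48 s, if anything falls off the work surface, if the arm or the gripper's body presses on something with over 40 N, if the wrist force passes 120 N, or if a joint passes its speed limit or range.

### The arm

A 6-joint arm with a two-finger parallel gripper is mounted at the origin on the work surface. World frame = base frame: x ahead of the robot, y to its left, z up, the work surface at z = 0. Lengths are in m, angles in rad, forces in N, time in s.
With the tool pointing down it reaches from about 0.375 to 0.9 m from the base axis. Payload 3.1 kg.
Tool frame: the origin (TCP) lies at the very end of the fingers, on their centre line; the grasp point (between the pads) lies 19 mm behind it (manip.pinch_z is the distance from the TCP to the grasp point, in m); z points along the fingers, y is the direction in which the jaws open and shut (so a half turn about z gives the same grasp; the last joint's range is limited). The gripper opens to 85 mm and grips with 20 to 120 N. Pads are 22 mm wide; open, the fingers measure 114 mm over their backs; the gripper's body (76 mm by 85 mm) begins 54 mm behind the grasp point. The pads swing forward as they close: fully open they stand 13 mm farther back than shut.
Start: joints at [1.063, 0.527, 1.433, -0, 1.181, -0.178], TCP at [0.202, 0.592, 0.231] pointing down, gripper open.
Joint ranges: [-3.08, 3.08], [-0.75, 2.2], [0.22, 2.44], [-1.43, 4.57], [0, 2.65], [-2.85, 2.85]. Speed limits (rad/s): [2.79, 2.79, 3.14, 3.14, 3.14, 3.14].

### API

Orientations are given as a unit quaternion [x, y, z, w].
In Python, from station import manip gives the robot as it stands.
- The arm moves only by the tool drive_tool, never from a script. Its argument "increments" is a list of rows, each a list of 7 numbers: the closure in counts, from 0 (fully open) to 255 (shut), then the shift along the tool's x, y, z in cm, then the turn, a rotation vector about the tool's x, y, z in rad. A call has 1 to 20 rows; each row is the pose to reach, as a shift and turn from the pose commanded when the call began, along the tool's axes at that moment; what a row does not reach only later rows make up. A row lasts 1/10 s, in which the tool goes at most 50 mm and 8.59 degrees, less where a joint would pass 70% of its speed; a pose out of reach is approached as far as the arm can. A call with a gripper value outside its range is refused whole. The fingers move at their own pace and stop on an object; "force" is the grip in N (left out, the last holds). Time passes only in rows, so rows that repeat a pose let the fingers close. It gives the time, the measured TCP pose, the force and the opening at its end, in the units of the state.
- manip.sense(): the state, without advancing time (a new reading comes with each control period).
- manip.snapshot(name): name is "scene" or "top" or "wrist"; returns the picture (384x512x3 uint8, red, green, blue); there is no depth.
- manip.camera_model(name): a dict with "mtx" (3x3 intrinsics, pixels), "k1" (the pictures are not rectified: a ray, as slopes to the right and down, at radius r is drawn at 1 + k1 r^2 times it, then the intrinsics apply), "cam_to_world" (4x4, takes a point from camera to world coordinates). Camera axes: x right, y down, z forward; pixel columns grow to the right and rows downward; lengths in m; the calibration is good to about 2 mm. A picture is of the moment at which its call begins: read the wrist's pose just before it. camera_model takes no time and is no camera call; for the wrist camera it gives the pose at the moment of the call.
- manip.sign_off(): hands the job in, once; it reports no verdict.
The state is a dict: "t": time; "q": joint angles; "qd": joint speeds; "tau": joint torques, N m; "tcp_pos": TCP position; "tool_rot": TCP orientation; "force": force on the tool from outside, world axes, zero at the start; "ft_torque": the same for the moment, N m; "finger_gap": opening from 0.0 (shut) to 1.0 (fully open).
Only numpy, scipy, OpenCV 4.12 (cv2) and the standard library are available. Lean on these libraries where they do the work, as an engineer would, in place of code of your own. Each camera call takes 0.05 s, during which the arm holds its last target. There are 200 camera calls.

## Working session

There is one attempt and no reset: what is moved stays moved. The work goes in short steps, Python scripts to look and compute and a tool call to move; the robot and the scene stay as the last step left them, time stands still between calls to the robot, and variables do not carry over. Pictures are saved under pics/ and viewed, about 8 in all and at most 12, crops included, and the job is handed in when it is done.

Besides the shell and the picture viewer there is one more tool, called after "Call:" by a JSON object that holds its "method" and its "body". drive_tool: Moves the arm, as the interface text tells. Its arguments: {"type":"object","properties":{"increments":{"type":"array","items":{"type":"array","items":{"type":"number"}}},"force":{"type":"number"}},"required":["increments"]}

```bash
mkdir -p pics; cat > h.py <<'E'
import numpy as np, cv2
from station import manip
from scipy.spatial.transform import Rotation as R
def snap(n,f):
    m=manip.camera_model(n); im=manip.snapshot(n); cv2.imwrite('pics/'+f,im[:,:,::-1]); np.savez('pics/'+f+'.npz',**{k:np.array(v) for k,v in m.items()}); return im,m
def ray(m,u,v):
    K=np.array(m['mtx']); T=np.array(m['cam_to_world']); k=float(m['k1'])
    d=np.array([(u-K[0,2])/K[0,0],(v-K[1,2])/K[1,1]]); p=d.copy()
    for _ in range(30): p=d/(1+k*(p@p))
    return T[:3,3],T[:3,:3]@np.array([p[0],p[1],1])
def onz(m,u,v,z):
    o,d=ray(m,u,v); return o+d*(z-o[2])/d[2]
def proj(m,P):
    T=np.linalg.inv(np.array(m['cam_to_world'])); p=T[:3,:3]@np.array(P)+T[:3,3]; s=p[:2]/p[2]; s=s*(1+float(m['k1'])*(s@s)); K=np.array(m['mtx']); return K[0,0]*s[0]+K[0,2],K[1,1]*s[1]+K[1,2]
E
python3 - <<'E'
from h import *
a,m=snap('top','top.png'); b,n=snap('scene','scene.png')
cv2.imwrite('pics/both.png',cv2.resize(np.vstack([a,b])[:,:,::-1],None,fx=.78,fy=.78))
for x in (m,n): print(np.round(x['mtx'],1).tolist(),x['k1'],np.round(x['cam_to_world'],3).tolist())
s=manip.sense(); print(s)
E
```

```text
[[411.1, 0.0, 252.2], [0.0, 411.1, 189.0], [0.0, 0.0, 1.0]] 0.03988045158388411 [[-0.022, -0.989, 0.149, 0.426], [-1.0, 0.02, -0.016, 0.004], [0.013, -0.15, -0.989, 1.201], [0.0, 0.0, 0.0, 1.0]]
[[350.7, 0.0, 254.2], [0.0, 350.7, 190.2], [0.0, 0.0, 1.0]] 0.01333196709103064 [[0.821, 0.34, -0.459, 0.963], [0.571, -0.464, 0.677, -0.588], [0.018, -0.818, -0.575, 0.576], [0.0, 0.0, 0.0, 1.0]]
{'t': 0.1, 'q': array([ 1.06351301e+00,  5.28382448e-01,  1.43376962e+00, -9.01792567e-06,
        1.18138911e+00, -1.78497419e-01]), 'qd': array([-0.00086498, -0.00149359, -0.003341  , -0.00025919,  0.00093876,
        0.00062216]), 'tau': array([-5.24402531e-04, -4.43304884e+01, -1.78585070e+01, -2.50762887e-04,
        3.88108136e-03, -1.26951156e-05]), 'tcp_pos': array([0.20146699, 0.59096466, 0.23042723]), 'tool_rot': array([ 1.63651722e-01,  9.86517696e-01, -9.18945220e-04, -3.23628860e-04]), 'force': array([-0.27838118,  0.71032002, -0.12225816]), 'ft_torque': array([-0.01901138,  0.00685321, -0.06471141]), 'finger_gap': 0.9966421680658445}
```

View pics/top.png

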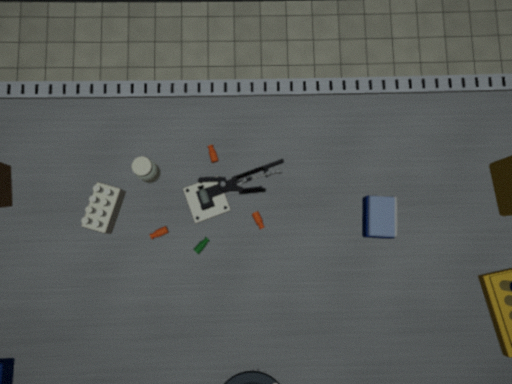

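View pics/scene.png

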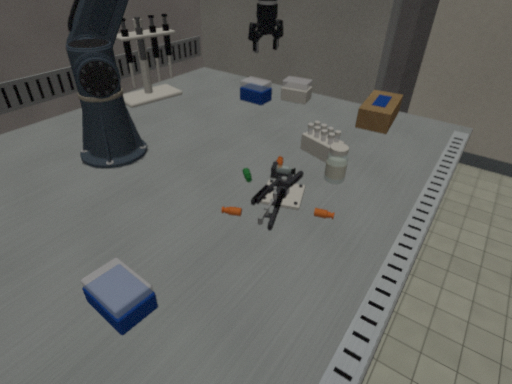

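Top view: the stand is at about (207,200). The long fixed handle runs to (283,160), the short moving handle to (265,190), with the paddle near (275,172). The orange and green vials lying around are look-alikes. Next I'll enlarge that area.

```bash
python3 - <<'E'
from h import *
a=cv2.imread('pics/top.png'); b=cv2.imread('pics/scene.png')
c=cv2.resize(a[140:235,175:295],(760,602),interpolation=cv2.INTER_CUBIC)[:600]
cv2.imwrite('pics/c1.png',cv2.convertScaleAbs(c,alpha=1.8,beta=20))
m=np.load('pics/top.png.npz')
g=cv2.cvtColor(a,cv2.COLOR_BGR2HSV)
M=((g[...,2]<70)).astype(np.uint8); M[:140]=0;M[235:]=0;M[:,:175]=0;M[:,300:]=0
for n,u,v,z in [('tail',283,160,.085),('movend',265,190,.085),('paddle',275,172,.085),('baseplate',207,200,.012)]: print(n,onz(m,u,v,z).round(3))
E
```

```text
tail [ 0.674 -0.102  0.085]
movend [ 0.591 -0.05   0.085]
paddle [ 0.641 -0.079  0.085]
baseplate [0.576 0.116 0.012]
```

View pics/c1.png

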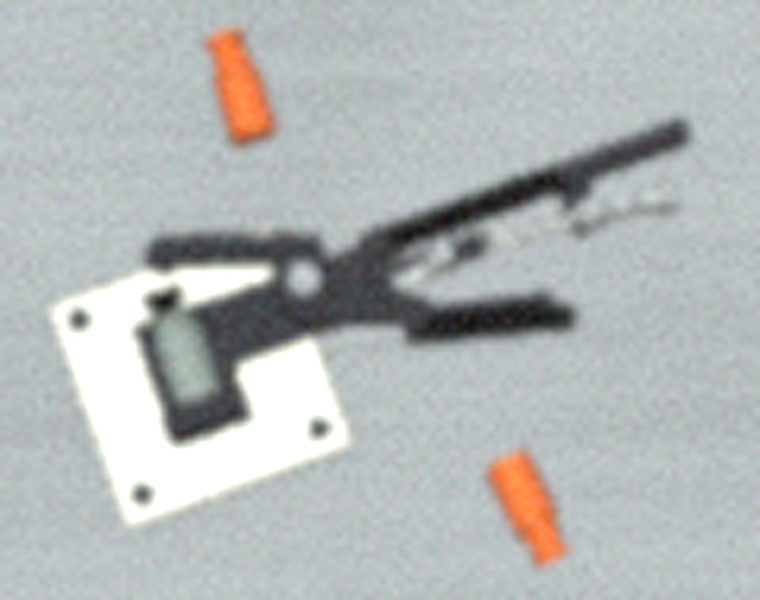

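The crop confirms the clear glass vial in the cradle, at crop (185,355) or pixel (204,196). It has its dark stopper at crop (160,297) and the moving jaw above it. The orange and green vials are decoys. Next I work out the move to above the handles.

```bash
cat >> h.py <<'E'
def plan(P,yp,z):
    """cm shift in tool axes + rotvec to put TCP at xy P, height z, tool down, tool y along +-yp"""
    s=manip.sense(); Rt=R.from_quat(s['tool_rot']); A=Rt.as_matrix(); best=None
    for sg in (1,-1):
        y=np.array([*yp,0])*sg; y/=np.linalg.norm(y); zz=np.array([0,0,-1.]); B=np.column_stack([np.cross(y,zz),y,zz])
        r=R.from_matrix(A.T@B).as_rotvec()
        if best is None or np.linalg.norm(r)<np.linalg.norm(best): best=r
    return (A.T@(np.array([P[0],P[1],z])-s['tcp_pos'])*100).round(2),best.round(3)
E
python3 - <<'E'
from h import *
m=np.load('pics/top.png.npz')
c=lambda u,v:onz(m,175+u/6.333,140+v/6.333,.094)[:2]
a,b=c(400,232),c(684,128); d=(b-a)/np.linalg.norm(b-a); yp=np.array([d[1],-d[0]]) 
print('bar',a,b,d,'pliers y',yp)
# y toward moving handle
mv=c(565,318); print('mov end',mv,'off',(mv-b)@yp)
tail=b; sw=tail-d*.240+yp*.015; print('swivel',sw, 'plate', [onz(m,175+u/6.333,140+v/6.333,.012)[:2].round(3) for u,v in ((200,395),)])
print('vial', c(185,355))
G=sw+d*.150+yp*.011; print('G',G)
print(plan(G,yp,.23)); print(manip.sense()['q'])
E
```

```text
bar [0.62794202 0.02324746] [ 0.67142596 -0.10097048] [ 0.3304023 -0.9438402] pliers y [-0.9438402 -0.3304023]
mov end [ 0.58898164 -0.04700562] off 0.05998415080740657
swivel [0.57797181 0.12059514] plate [array([0.569, 0.118])]
vial [0.57627424 0.11609978]
G [ 0.61714991 -0.02461532]
(array([-59.22, -44.84,   0.11]), array([-0.002,  0.001,  0.905]))
[ 1.06351301e+00  5.28382448e-01  1.43376962e+00 -9.01792567e-06
  1.18138911e+00 -1.78497419e-01]
```

Call:
{"method": "drive_tool", "body": {"increments": [[0,-59.2,-44.8,0,0,0,0.905],[0,-59.2,-44.8,0,0,0,0.905],[0,-59.2,-44.8,0,0,0,0.905],[0,-59.2,-44.8,0,0,0,0.905],[0,-59.2,-44.8,0,0,0,0.905],[0,-59.2,-44.8,0,0,0,0.905],[0,-59.2,-44.8,0,0,0,0.905],[0,-59.2,-44.8,0,0,0,0.905],[0,-59.2,-44.8,0,0,0,0.905],[0,-59.2,-44.8,0,0,0,0.905],[0,-59.2,-44.8,0,0,0,0.905],[0,-59.2,-44.8,0,0,0,0.905],[0,-59.2,-44.8,0,0,0,0.905],[0,-59.2,-44.8,0,0,0,0.905],[0,-59.2,-44.8,0,0,0,0.905],[0,-59.2,-44.8,0,0,0,0.905],[0,-59.2,-44.8,0,0,0,0.905],[0,-59.2,-44.8,0,0,0,0.905],[0,-59.2,-44.8,0,0,0,0.905]]}}

```text
t: 2.0
tcp_pos: [0.6163, -0.0221, 0.2312]
tool_rot: [0.578, 0.816, -0.0, -0.001]
force: [0.5, -0.1, 0.2]
finger_gap: 1.0
```

```bash
python3 - <<'E'
from h import *
a,m=snap('wrist','w1.png'); print(np.round(m['cam_to_world'],3).tolist(),np.round(m['mtx'],1).tolist(),m['k1'])
s=manip.sense(); print(s['t'],s['tcp_pos'],R.from_quat(s['tool_rot']).as_matrix().round(3).tolist())
cv2.imwrite('pics/w1b.png',cv2.convertScaleAbs(cv2.resize(a[:,:,::-1],(800,600)),alpha=1.6,beta=15))
E
```

```text
[[0.943, 0.32, 0.091, 0.594], [0.333, -0.906, -0.262, 0.044], [-0.001, 0.278, -0.961, 0.374], [0.0, 0.0, 0.0, 1.0]] [[308.5, 0.0, 253.2], [0.0, 308.5, 190.5], [0.0, 0.0, 1.0]] -0.05827185883047377
2.05 [ 0.61654395 -0.02214711  0.23135385] [[-0.332, 0.943, -0.001], [0.943, 0.332, 0.0], [0.001, -0.001, -1.0]]
```

View pics/w1b.png

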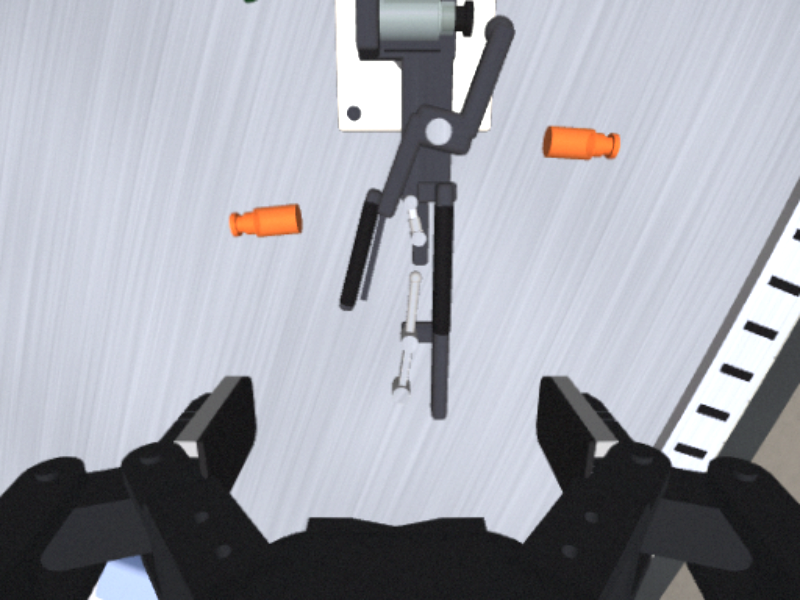

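The wrist view shows the fixed handle ending at (440,417), the moving handle ending at (347,305) and the paddle top at (402,386). The clear vial with its dark stopper is at the top of the picture.

```bash
python3 - <<'E'
from h import *
m=np.load('pics/w1.png.npz'); f=.64
c=lambda u,v,z=.094:onz(m,u*f,v*f,z)[:2]
s=manip.sense(); A=R.from_quat(s['tool_rot']).as_matrix(); t=s['tcp_pos'][:2]
loc=lambda p:((p-t)@A[:2,:2]*1000).round(1)
P=dict(tail=c(440,413),b0=c(445,200),movend=c(347,300),mov0=c(374,200),paddle=c(402,383),pivot=c(439,131,.1))
for k,p in P.items(): print(k,p.round(4),'tool-frame xy mm',loc(p))
d=P['tail']-P['b0']; print('bar angle in tool',np.degrees(np.arctan2(*(d@A[:2,:2])[::-1])), 'len',np.linalg.norm(d))
E
```

```text
tail [ 0.6744 -0.0962] tool-frame xy mm [-89.1  29.9]
b0 [0.6284 0.0323] tool-frame xy mm [47.4 29.2]
movend [ 0.5938 -0.0432] tool-frame xy mm [-12.3 -28.5]
mov0 [0.59   0.0188] tool-frame xy mm [ 47.4 -11.4]
paddle [ 0.6437 -0.0841] tool-frame xy mm [-67.5   5. ]
pivot [0.6114 0.066 ] tool-frame xy mm [84.9 24.5]
bar angle in tool 179.71695763933994 len 0.13648376190617448
```

Call:
{"method": "drive_tool", "body": {"increments": [[0,0,0.3,4,0,0,0],[0,0,0.3,8,0,0,0],[0,0,0.3,12,0,0,0],[0,0,0.3,14,0,0,0],[0,0,0.3,16,0,0,0],[0,0,0.3,17,0,0,0],[0,0,0.3,17,0,0,0],[0,0,0.3,17,0,0,0]], "force": 20}}

```text
t: 2.85
tcp_pos: [0.6207, -0.0223, 0.0621]
tool_rot: [0.578, 0.816, 0.0, 0.001]
force: [-0.4, -0.1, 0.5]
finger_gap: 1.001
```

```bash
python3 - <<'E'
from h import *
a,m=snap('wrist','w2.png'); s=manip.sense(); print(s['t'],s['tcp_pos'],s['force'],s['finger_gap'])
cv2.imwrite('pics/w2b.png',cv2.convertScaleAbs(cv2.resize(a[:,:,::-1],(720,540)),alpha=1.6,beta=15))
E
```

```text
2.9 [ 0.62107685 -0.02249653  0.06253488] [ 0.70347933  0.65202098 -0.19973079] 1.0024228217294784
```

View pics/w2b.png

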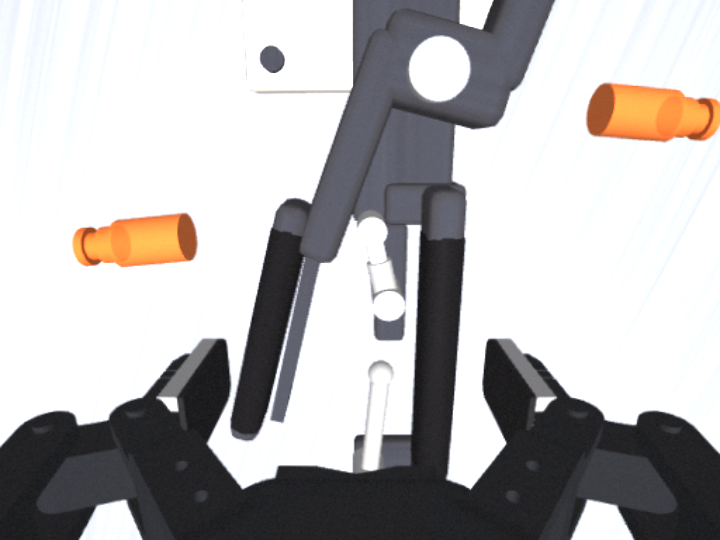

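Both handles sit between the pads with about 10 mm clear on each side. I'll close slowly and shift the tool towards the fixed handle as I go.

Call:
{"method": "drive_tool", "body": {"increments": [[30,0,0,0,0,0,0],[50,0,0,0,0,0,0],[55,0,0,0,0,0,0],[60,0,0,0,0,0,0],[65,0,0,0,0,0,0],[70,0,0.05,0,0,0,0],[75,0,0.1,0,0,0,0],[80,0,0.2,0,0,0,0],[85,0,0.25,0,0,0,0],[90,0,0.3,0,0,0,0],[95,0,0.4,0,0,0,0],[100,0,0.45,0,0,0,0],[100,0,0.45,0,0,0,0],[100,0,0.45,0,0,0,0]], "force": 20}}

```text
t: 4.3
tcp_pos: [0.6262, -0.0222, 0.063]
tool_rot: [0.578, 0.816, 0.0, 0.002]
force: [-0.0, -2.1, 4.8]
finger_gap: 0.611
```

Call:
{"method": "drive_tool", "body": {"increments": [[104,0,0.05,0,0,0,0],[108,0,0.1,0,0,0,0],[112,0,0.2,0,0,0,0],[116,0,0.25,0,0,0,0],[120,0,0.3,0,0,0,0],[120,0,0.3,0,0,0,0],[124,0,0.4,0,0,0,0],[128,0,0.45,0,0,0,0],[132,0,0.5,0,0,0,0],[136,0,0.5,0,0,0,0],[140,0,0.5,0,0,0,0],[140,0,0.5,0,0,0,0],[140,0,0.5,0,0,0,0]], "force": 20}}

```text
t: 5.6
tcp_pos: [0.631, -0.0211, 0.0632]
tool_rot: [0.578, 0.816, 0.0, 0.003]
force: [-0.6, -4.5, 8.0]
finger_gap: 0.483
```

Call:
{"method": "drive_tool", "body": {"increments": [[145,0,0,0,0,0,0],[150,0,0,0,0,0,0],[150,0,0,0,0,0,0],[150,0,0,0,0,0,0]], "force": 25}}

```text
t: 6.0
tcp_pos: [0.631, -0.0211, 0.0633]
tool_rot: [0.578, 0.816, 0.0, 0.003]
force: [-1.5, -2.9, 8.2]
finger_gap: 0.476
```

Call:
{"method": "drive_tool", "body": {"increments": [[155,0,0,0,0,0,0],[160,0,0,0,0,0,0],[160,0,0,0,0,0,0],[160,0,0,0,0,0,0]], "force": 30}}

```text
t: 6.4
tcp_pos: [0.631, -0.0212, 0.0633]
tool_rot: [0.578, 0.816, -0.0, 0.003]
force: [-0.8, -3.4, 7.7]
finger_gap: 0.469
```

```bash
python3 - <<'E'
from h import *
a,m=snap('wrist','w3.png'); s=manip.sense(); print(s['t'],s['tcp_pos'],s['force'],s['finger_gap'])
cv2.imwrite('pics/w3b.png',cv2.convertScaleAbs(cv2.resize(a[:,:,::-1],(720,540)),alpha=1.3,beta=15))
E
```

```text
6.45 [ 0.63094441 -0.02114627  0.06337401] [-0.90261738 -3.63664457  7.7645544 ] 0.4736514689120561
```

View pics/w3b.png

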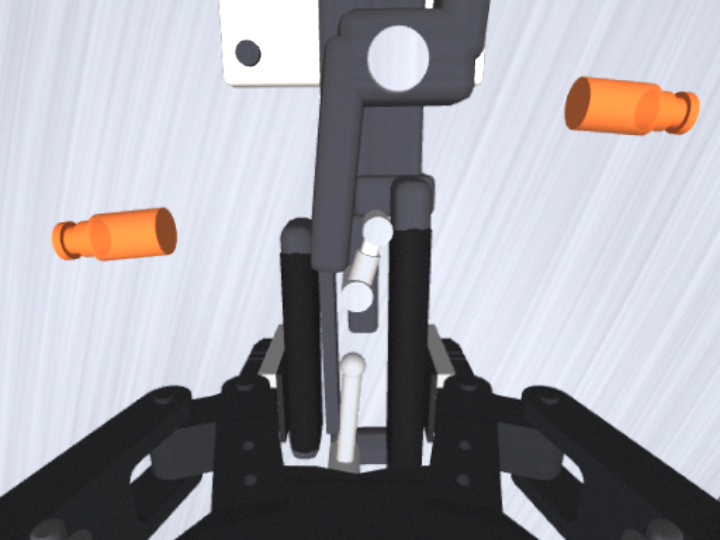

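The gap stays at 0.47–0.48 (about 40 mm) as the grip force goes from 20 to 30 N, so this is the rigid stop. The handles are parallel in the picture. Now I'll let go and check that they stay locked.

Call:
{"method": "drive_tool", "body": {"increments": [[130,0,0,0,0,0,0],[110,0,0,0,0,0,0],[80,0,0,0,0,0,0],[40,0,0,0,0,0,0],[0,0,0,0,0,0,0],[0,0,0,0,0,0,0],[0,0,0,-2,0,0,0],[0,0,0,-6,0,0,0],[0,-2,0,-11,0,0,0],[0,-2,0,-14,0,0,0],[0,-2,0,-14,0,0,0],[0,-2,0,-14,0,0,0]], "force": 20}}

```text
t: 7.65
tcp_pos: [0.6359, -0.0384, 0.202]
tool_rot: [0.579, 0.816, 0.0, 0.001]
force: [-0.4, 0.6, -0.4]
finger_gap: 0.999
```

```bash
python3 - <<'E'
from h import *
a,m=snap('wrist','w4.png'); s=manip.sense(); print(s['t'],s['tcp_pos'],s['force'],s['finger_gap'])
cv2.imwrite('pics/w4b.png',cv2.convertScaleAbs(cv2.resize(a[:,:,::-1],(800,600)),alpha=1.3,beta=15))
E
```

```text
7.7 [ 0.63483628 -0.03804774  0.20049791] [-0.86585198  0.74399999 -0.68784411] 1.0027651240378852
```

View pics/w4b.png

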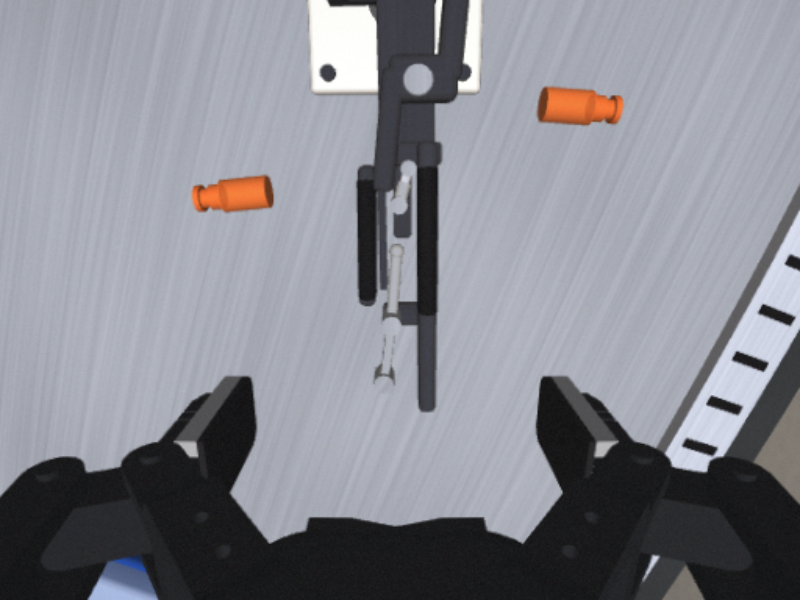

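The pliers stay locked with the gripper clear: the handles are parallel, moving (367,235) and fixed (428,230). The paddle is at (384,378), and the fixed tail ends at (428,408).

```bash
python3 - <<'E'
from h import *
m=np.load('pics/w4.png.npz'); f=.64
c=lambda u,v,z=.094:onz(m,u*f,v*f,z)[:2]
s=manip.sense(); A=R.from_quat(s['tool_rot']).as_matrix(); t=s['tcp_pos'][:2]
loc=lambda p:((p-t)@A[:2,:2]*1000).round(1)
for k,p in dict(tail=c(428,402),b0=c(429,160),paddle=c(384,377),movin=c(367,180),movend=c(367,297)).items(): print(k,loc(p))
E
```

```text
tail [-66.3  21. ]
b0 [68.7 19. ]
paddle [-50.3  -4.3]
movin [ 58.9 -12.3]
movend [ -2.9 -13.2]
```

Call:
{"method": "drive_tool", "body": {"increments": [[0,-4.9,0.8,0,0,0,0],[0,-4.9,0.8,4,0,0,0],[0,-4.9,0.8,8,0,0,0],[0,-4.9,0.8,11,0,0,0],[0,-4.9,0.8,13,0,0,0],[0,-4.9,0.8,13.7,0,0,0],[40,-4.9,0.8,13.7,0,0,0],[80,-4.9,0.8,13.7,0,0,0],[110,-4.9,0.8,13.7,0,0,0],[120,-4.9,0.8,13.7,0,0,0],[130,-4.9,0.8,13.7,0,0,0],[130,-4.9,0.8,13.7,0,0,0]], "force": 20}}

```text
t: 8.9
tcp_pos: [0.6599, -0.0821, 0.065]
tool_rot: [0.579, 0.816, 0.0, 0.001]
force: [0.2, 0.6, 0.2]
finger_gap: 0.488
```

Call:
{"method": "drive_tool", "body": {"increments": [[135,0,0,0,0,0,0],[140,0,0,0,0,0,0],[145,0,0,0,0,0,0],[148,0,0.05,0,0,0,0],[151,0,0.1,0,0,0,0],[154,0,0.15,0,0,0,0],[157,0,0.2,0,0,0,0],[160,0,0.25,0,0,0,0],[163,0,0.3,0,0,0,0],[166,0,0.35,0,0,0,0],[169,0,0.4,0,0,0,0],[169,0,0.4,0,0,0,0],[169,0,0.4,0,0,0,0]], "force": 20}}

```text
t: 10.2
tcp_pos: [0.6637, -0.0808, 0.0645]
tool_rot: [0.579, 0.816, 0.0, 0.0]
force: [0.9, -1.5, 2.7]
finger_gap: 0.341
```

```bash
python3 - <<'E'
from h import *
a,m=snap('wrist','w5.png'); s=manip.sense(); print(s['t'],s['tcp_pos'],s['force'],s['finger_gap'])
cv2.imwrite('pics/w5b.png',cv2.convertScaleAbs(cv2.resize(a[:,:,::-1],(720,540)),alpha=1.3,beta=15))
E
```

```text
10.25 [ 0.66366508 -0.08080075  0.06451629] [ 0.97796269 -1.71193142  2.9062452 ] 0.3349569402196043
```

View pics/w5b.png

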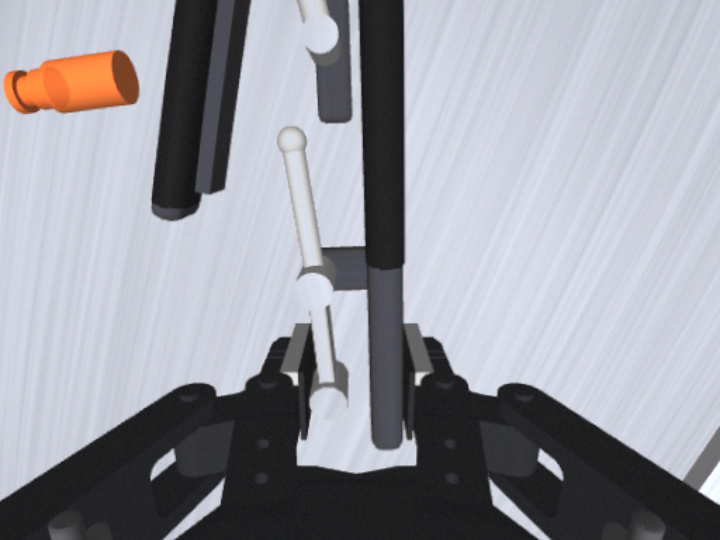

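The moving handle has sprung out, with its end at (178,210), so the release tripped. Next I'll let go, lift off and check the vial.

Call:
{"method": "drive_tool", "body": {"increments": [[150,0,-0.1,0,0,0,0],[130,0,-0.2,0,0,0,0],[100,0,-0.3,0,0,0,0],[60,0,-0.3,0,0,0,0],[20,0,-0.3,0,0,0,0],[0,0,-0.3,0,0,0,0],[0,0,-0.3,0,0,0,0],[0,0,-0.3,-3,0,0,0],[0,0,-0.3,-8,0,0,0],[0,0,-0.3,-13,0,0,0],[0,0,-0.3,-18,0,0,0],[0,5,-0.3,-18,0,0,0],[0,10,-0.3,-18,0,0,0],[0,14,-0.3,-18,0,0,0],[0,14,-0.3,-18,0,0,0],[0,14,-0.3,-18,0,0,0],[0,14,-0.3,-18,0,0,0]]}}

```text
t: 11.95
tcp_pos: [0.6148, 0.0497, 0.2444]
tool_rot: [0.579, 0.816, -0.0, 0.001]
force: [0.8, 0.1, -0.7]
finger_gap: 1.002
```

```bash
python3 - <<'E'
from h import *
a,m=snap('wrist','w6.png'); s=manip.sense(); print(s['t'],s['tcp_pos'],s['force'],s['finger_gap'])
cv2.imwrite('pics/w6b.png',cv2.convertScaleAbs(cv2.resize(a[:300,130:430,::-1],(600,600),interpolation=cv2.INTER_CUBIC),alpha=1.4,beta=15))
E
```

```text
12.0 [0.61488916 0.04927952 0.24428957] [ 0.37349011 -0.16531113  0.41880194] 1.0030968475359174
```

View pics/w6b.png

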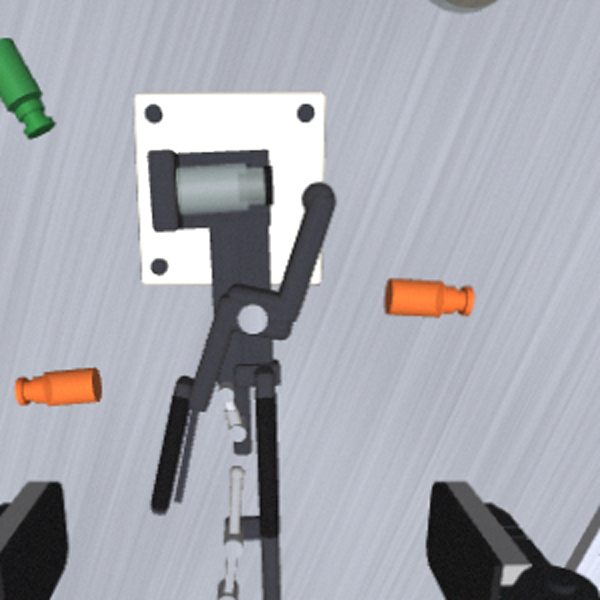

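The picture shows the pliers wide open and the vial lying in its cradle. Only the stopper's head is visible, flush on the glass at crop (268,187): about 6 mm of dark now, against about 13 mm before the squeeze. The gripper is clear of everything.

```bash
python3 -c "
from station import manip
print(manip.sign_off())"
```

```text
the job is handed in; nothing more can be done
None
```

The stopper looks fully home, the pliers locked on their own and then sprang open, and I handed the job in at about 12 s of the 48 s allowed.

- **Squeeze:** I squeezed both handles together at 20 N and found the stop at about 40 mm over both handles. Raising the grip to 30 N barely moved them (gap 0.48 to 0.47), so it was the rigid stop. The highest tool force I read was about 9 N.
- **Lock:** With the gripper open and lifted clear, the picture showed the handles still parallel and locked.
- **Release:** I squeezed the paddle towards the fixed tail at 20 N, and the picture showed the moving handle sprung open.
- **Final state:** The last picture showed the pliers open and the glass vial lying in its cradle. The dark stopper stuck out about 6 mm instead of about 13 mm, so it went in by about its full 6 mm. The gripper was clear of everything, and I touched nothing else on the bench.

No check failed or disagreed. I judged the stopper depth only from pictures, not from a direct reading of the joint.

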